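Line up the jig's holes with the drift and bolt it

TASK

The sliding tongue on top of the neck jig has slipped, so its bolt hole no longer lines up with the hole in the base. Take the tapered drift from the rack and drive it straight down through both holes until its collar sits on the tongue, so that it draws the tongue into line (move the tongue with the drift, do not shove the jig with the hand itself); then pull the drift out and swap in the bolt from the rack, collar down on the tongue. Finish with the bolt fully home and the drift hanging upright in one of the rack's holes again.

Things in the scene. Friction and masses are not known exactly. Their poses are not given: they have to be found in the camera images.
- jig: Fixed wooden jig base, 190 x 124 x 60 mm, with a vertical 40 mm through hole. Origin: on that hole's axis at bench level. x: the tongue's sliding direction. On top lies the pale wooden tongue, 220 x 76 x 16 mm, top 76 mm above the bench, with a 40 mm through hole of its own, between two dark cleats 74 mm high; at its +x end a dark stop block, 106 to 128 mm from its hole, top 100 mm high.
- tongue (a joint): How far (m) the tongue's hole stands from the base's hole along the jig's +x; 0 = in line. It slides from -0.015 to 0.024 against about 3 N of friction and stays where it is left, with no stop at 0. It starts 14.5 to 18 mm out: that blocks the bolt but leaves an opening for the drift's tip, centred midway between the two hole axes.
- drift: Tapered steel drift, 138 mm, 0.22 kg, hanging upright in the rack. Origin: centre of its tip; z up its axis. Cone from 8 mm diameter at the tip to 36 mm at z = 52 mm; 36 mm shank to 74; collar of 52 mm diameter from 74 to 80; dark round wooden handle, 24 to 30 mm diameter, from 80 to 138, to grip from above. Fully home in the jig, its tip is 2 mm above the bench.
- bolt: Dark steel bolt, 92 mm, 0.25 kg, hanging upright in the rack. Origin: centre of its flat foot; z up its axis. Straight shank of 28 mm diameter to z = 50 mm; collar of 52 mm diameter from 50 to 56; round steel knob of 32 mm diameter from 56 to 92, to grip from above. Fully home in the jig, its foot is 26 mm above the bench.
- rack: Fixed wooden rack: a 200 x 70 x 14 mm board on end legs, top 90 mm above the bench. Origin: centre of its underside at bench level; x along its length. Two 40 mm through holes at x = -55 and +55 mm, y = 0; drift and bolt hang in them by their collars, either one in either hole. Hanging, the drift's tip is 16 mm and the bolt's foot 40 mm above the bench.
Things that resemble listed ones, but are neither listed nor needed, are in the scene too. What is shaped like the bolt but green is not meant.

How it is judged (in metres and radians):
On the way, in this order (a step that is already met when the one before it is completed fails the run):
1. the drift is down through both holes and the tongue is in line (x of drift in the frame of jig between -0.01 and 0.01 m and y of drift in the frame of jig between -0.01 and 0.01 m and z of drift in the frame of jig below 0.014 m and angle between drift's own z axis and vertical below 0.2 rad and value of joint tongue between -0.007 and 0.007 m), for 0.2 s.
2. the bolt is home through both holes (x of bolt in the frame of jig between -0.012 and 0.012 m and y of bolt in the frame of jig between -0.012 and 0.012 m and z of bolt in the frame of jig below 0.031 m and angle between bolt's own z axis and vertical below 0.1 rad), for 0.2 s.
At the end, for the whole second after the job is handed in: The bolt stands home through both holes (collar within 5 mm of the tongue, foot within 12 mm of the base hole's axis each way, upright within 0.1 rad), the tongue within 7 mm of in line, the drift hanging within 0.17 rad of upright and within 8 mm of its height in either rack hole, both at rest (all of step 2 and ((x of drift in the frame of rack between -0.07 and -0.04 m and y of drift in the frame of rack between -0.015 and 0.015 m) or (x of drift in the frame of rack between 0.04 and 0.07 m and y of drift in the frame of rack between -0.015 and 0.015 m)) and z of drift in the frame of rack between 0.008 and 0.024 m and angle between drift's own z axis and vertical below 0.17 rad and value of joint tongue between -0.007 and 0.007 m and linear speed of each of drift, bolt below 0.02 m/s); the robot touches nothing.
It fails at once if the hand or arm pushes on the jig or its tongue with more than 10 N (contact force between any of the fingers, the arm and jig above 10 N).
It also fails if it takes over 72 s, if anything falls off the work surface, if the arm or the gripper's body presses on something with over 40 N, if the wrist force passes 120 N, or if a joint passes its speed limit or range.

ROBOT

A 6-joint arm with a two-finger parallel gripper is mounted at the origin on the work surface; the furniture and walls round the work are solid. World frame = base frame: x ahead of the robot, y to its left, z up, the work surface at z = 0. Lengths are in m, angles in degrees, forces in N, time in s.
With the tool pointing down it reaches from about 0.4 to 0.825 m from the base axis. Payload 7 kg.
Tool frame: the origin (TCP) lies midway between the tips of the shut fingers; the grasp point (between the pads) lies 19 mm behind it; z points along the fingers, y is the line along which they close (so a half turn about z gives the same grasp; the last joint's range is limited). The gripper opens to 88 mm and grips with 3 to 60 N. Pads are 19 mm wide; open, the fingers measure 130 mm over their backs; the gripper's body (78 mm by 193 mm) begins 47 mm behind the grasp point.
Start: joints at [-50.128, 20.546, 0.682, 0, -70.136, -16.507], TCP at [0.268, -0.62, 0.227] pointing down, gripper open.
Joint ranges: [-176.03, 176.03], [-82.01, 121.73], [-58.28, 71.71], [-173.87, 95.51], [-174.79, -0.11], [-173.66, 173.66]. Speed limits (degrees/s): [136.94, 136.94, 172.46, 180, 180, 180].

INTERFACE

Orientations are given as [roll, pitch, yaw] about the fixed x, y, z axes, in that order (R = Rz(yaw) Ry(pitch) Rx(roll)).
In Python, from plant import r gives the robot as it stands. The module is installed in compiled form; this text tells all that it offers.
- The arm moves only by the tool play_rows, never from a script. Its argument "rows" is a list of rows, each an object with "slide": the shift along the tool's x, y, z as a fraction of full scale, a list of three; "delta_rot": the turn, a rotation vector about the tool's x, y, z as a fraction of full scale, a list of three; "fingers": the opening, from -1 (shut) to 1 (fully open). In form: [{"slide": [x, y, z], "delta_rot": [rx, ry, rz], "fingers": fingers}, ...]. A call has 1 to 8 rows; each row shifts and turns the commanded pose from where the row before left it, along the tool's axes as they then stand; what a row does not reach is not made up. Full scale, the value 1, is 0.15 m for a shift and 0.08 rad for a turn. A row lasts 1/8 s, in which the tool goes at most 62.5 mm and 10.7 degrees, less where a joint would pass 70% of its speed; a pose out of reach is approached as far as the arm can. A call with a number of a shift or a turn outside -1 to 1 is refused whole. A call with a gripper value outside its range is refused whole. The fingers move at their own pace and stop on an object; "squeeze" is the grip in N (left out, the last holds). Time passes only in rows, so rows that do not move let the fingers close. It gives the time, the measured TCP pose, the force, the opening and the grip force at its end, in the units of the state.
- r.get_state(): the state, without advancing time (a new reading comes with each control period).
- r.capture(name): name is "side" or "top"; returns a dict with "image" (384x512x3 uint8, blue, green, red), "fx", "fy", "cx", "cy" (pixels), "R" (3x3) and "t" (3): a world point X has camera coordinates R X + t. Camera axes: x right, y down, z forward; pixel columns grow to the right and rows downward; lengths in m; the calibration is good to about 2 mm. A picture is of the moment at which its call begins. There is no depth.
- r.close_job(): hands the job in; it is judged then, once.
The state is a dict: "time_s": time; "joints": joint angles; "qd": joint speeds; "joint_torque": joint torques, N m; "tcp_pos": TCP position; "eef_rot": TCP orientation; "contact_force": force on the tool from outside, world axes, zero at the start; "moment": the same for the moment, N m; "gripper_width": finger opening in m; "gripper_force": force on a finger pad.
Only numpy, scipy, OpenCV 4.12 (cv2) and the standard library are available. Lean on these libraries where they do the work, as an engineer would, in place of code of your own. Each camera call takes 0.05 s, during which the arm holds its last target. There are 200 camera calls.

## Working session

There is one attempt and no reset: what is moved stays moved. The work goes in short steps, Python scripts to look and compute and a tool call to move; the robot and the scene stay as the last step left them, time stands still between calls to the robot, and variables do not carry over. Pictures are saved under pics/ and viewed, at most 10 in all, crops included, and the job is handed in when it is done.

Besides the shell and the picture viewer there is one more tool, called by a JSON object that holds its "api" and its "payload", one argument or row to a line. play_rows: Moves the arm, as the interface text tells. Shift numbers are shares of 0.15 m and turn numbers shares of 0.08 rad, none past 1 either way. Its arguments: {"type":"object","properties":{"rows":{"type":"array"},"squeeze":{"type":"number"}},"required":["rows"]}

```bash
mkdir -p pics
python3 - <<'E'
from plant import r
import cv2,json,numpy as np
s=r.get_state();print(s)
for n in("top","side"):
    c=r.capture(n);cv2.imwrite(f"pics/{n}0.png",c["image"])
    np.savez(f"{n}.npz",**c);print(n,c["fx"],c["fy"],c["cx"],c["cy"],c["R"],c["t"],-np.array(c["R"]).T@np.array(c["t"]))
E
```

```text
{'time_s': 0.0, 'joints': array([-5.01284273e+01,  2.05934328e+01,  6.32112450e-01, -1.89795781e-02,
       -7.01367334e+01, -1.65066970e+01]), 'qd': array([-0.05084912,  0.00682433,  0.0691671 ,  0.13626911, -0.03857773,
       -0.02453503]), 'joint_torque': array([-1.67032135e-04, -5.82702613e+01,  2.93050861e+01,  6.99724317e+00,
        6.79077086e-03, -1.48189620e-04]), 'tcp_pos': array([ 0.26745559, -0.61920006,  0.22559112]), 'eef_rot': array([ 1.79900918e+02, -1.07559058e-02, -1.56641579e+02]), 'contact_force': array([-0.44600007, -0.90835162,  0.14773794]), 'moment': array([-0.00607111,  0.01079788,  0.00819711]), 'gripper_force': 0.0, 'gripper_width': 0.08764732034015207}
top 418.59438081528754 418.59438081528754 252.66372077696877 192.34662979947763 [[ 0.0222521  -0.99970905  0.00930917]
 [-0.99582271 -0.02298846 -0.08836661]
 [ 0.08855491 -0.00730394 -0.99604452]] [-0.11613554  0.50967879  1.24325953] [ 0.40003725 -0.09530433  1.28446155]
side 470.9857156785658 470.9857156785658 256.594180351019 192.67168518281346 [[ 0.67468807 -0.73802981 -0.01039288]
 [-0.38342809 -0.33841912 -0.85933428]
 [ 0.63069716  0.58376751 -0.5113087 ]] [-0.38285234  0.22410483  1.08497187] [-0.34005469 -0.84008641  0.74335758]
```

View pics/top0.png

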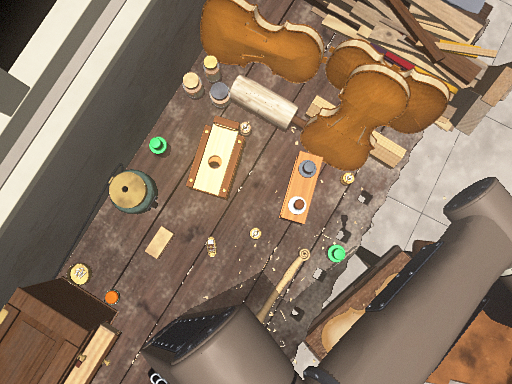

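View pics/side0.png

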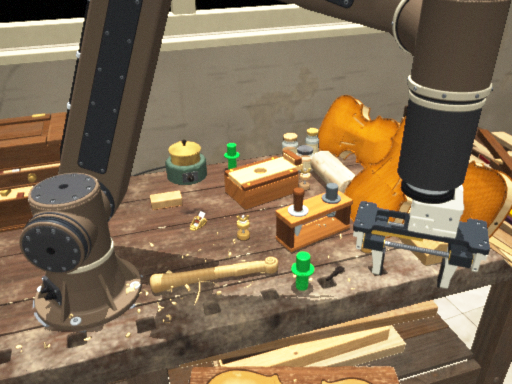

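The top view shows the jig with its hole near (214,161) and the stop block at about (228,123). The rack has the drift (white collar, dark handle) near (298,205) and the bolt near (308,168). Next I'll enlarge that area.

Run:
```python
import cv2,numpy as np
a=np.load("top.npz")["image"][105:235,180:335]
cv2.imwrite("pics/z.png",cv2.resize(a,None,fx=5,fy=4.6 and 4.6,interpolation=cv2.INTER_CUBIC))
```

```text
(no output)
```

View pics/z.png

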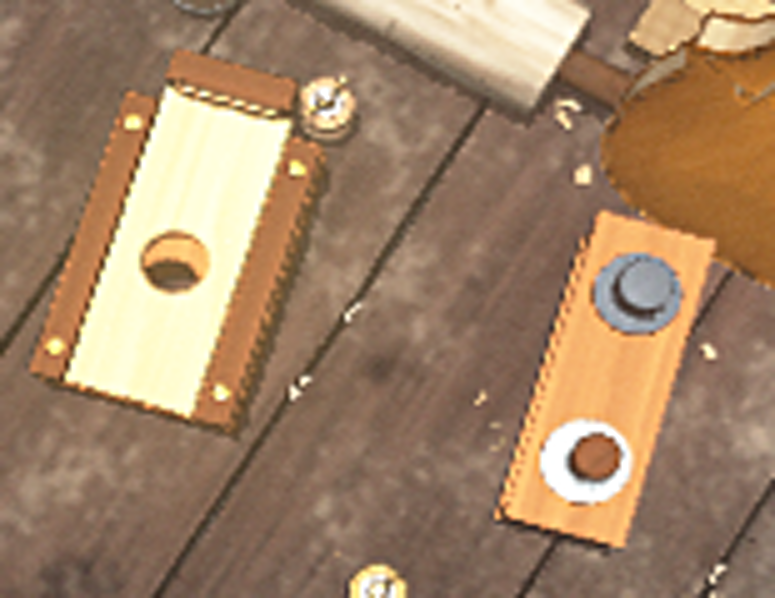

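```bash
cat > h.py <<'E'
import numpy as np,cv2
class Cam:
    def __init__(s,n,c=None):
        c=c or np.load(f"{n}.npz"); s.R=np.array(c["R"]);s.t=np.array(c["t"]);s.f=float(c["fx"]);s.c=np.array([float(c["cx"]),float(c["cy"])])
    def back(s,u,z):
        d=s.R.T@np.array([*((np.array(u,float)-s.c)/s.f),1]);o=-s.R.T@s.t
        return (o+d*(z-o[2])/d[2])[:2]
    def proj(s,X):
        p=s.R@np.array(X)+s.t; return p[:2]/p[2]*s.f+s.c
E
python3 - <<'E'
from h import *
np.set_printoptions(precision=4,suppress=True)
T=Cam("top");S=Cam("side")
z=lambda x,y,h:T.back(((x+.5)/5-.5+180,(y+.5)/4.6-.5+105),h)
P={k:z(*v) for k,v in dict(hole=(175,262,.076),tn_l=(66,382,.076),tn_r=(195,415,.076),cl_tl=(130,92,.074),cl_bl=(32,372,.074),cl_tr=(325,148,.074),
 blk_l=(172,50,.1),blk_r=(300,78,.1),dcol=(587,461,.096),dtop=(597,456,.154),bcol=(638,293,.096),btop=(648,285,.132),
 r_tl=(598,211,.09),r_tr=(715,240,.09),r_br=(625,546,.09),r_bl=(507,512,.09)).items()}
for k,v in P.items():print(k,v)
d=lambda a,b:(np.linalg.norm(P[a]-P[b]),np.degrees(np.arctan2(*(P[a]-P[b])[::-1])))
for a,b in [("cl_tl","cl_bl"),("cl_tr","cl_tl"),("tn_r","tn_l"),("blk_r","blk_l"),("bcol","dcol"),("btop","dtop"),("r_tl","r_bl"),("r_tr","r_br"),("r_tl","r_tr")]:print(a,b,d(a,b))
print("rack c",(P["r_tl"]+P["r_tr"]+P["r_br"]+P["r_bl"])/4, "collar mid",(P["dcol"]+P["bcol"])/2)
for k,h in dict(hole=.076,dcol=.096,dtop=.154,btop=.132,bcol=.096).items():print(k,S.proj([*P[k],h]))
E
cat > crop.py <<'E'
import sys,cv2
from plant import r
E
python3 -c "
import cv2,numpy as np
a=np.load('side.npz')['image'][135:255,220:360]
cv2.imwrite('pics/zs.png',cv2.resize(a,None,fx=5,fy=5,interpolation=cv2.INTER_CUBIC))"
```

```text
hole [0.595  0.0088]
tn_l [0.5171 0.0696]
tn_r [ 0.498  -0.0057]
cl_tl [0.7045 0.0387]
cl_bl [0.5232 0.0898]
cl_tr [ 0.6709 -0.0769]
blk_l [0.7254 0.0125]
blk_r [ 0.7093 -0.0618]
dcol [ 0.473 -0.231]
dtop [ 0.4725 -0.2297]
bcol [ 0.5785 -0.2589]
btop [ 0.5781 -0.2594]
r_tl [ 0.6309 -0.236 ]
r_tr [ 0.6141 -0.3039]
r_br [ 0.4211 -0.254 ]
r_bl [ 0.4406 -0.1864]
cl_tl cl_bl (np.float64(0.18834644680096438), np.float64(-15.721483490340352))
cl_tr cl_tl (np.float64(0.12035541277017404), np.float64(-106.20404155444753))
tn_r tn_l (np.float64(0.07768593942433454), np.float64(-104.25415586810922))
blk_r blk_l (np.float64(0.07599119286659184), np.float64(-102.20999794218791))
bcol dcol (np.float64(0.10919537351030625), np.float64(-14.819889610069293))
btop dtop (np.float64(0.10976401020783319), np.float64(-15.71644124921825))
r_tl r_bl (np.float64(0.19666246257423334), np.float64(-14.610417556239698))
r_tr r_br (np.float64(0.1993404415500981), np.float64(-14.504614197301084))
r_tl r_tr (np.float64(0.06999135819237423), np.float64(76.08234033835487))
rack c [ 0.5267 -0.2451] collar mid [ 0.5257 -0.2449]
hole [260.3278 168.7997]
dcol [298.1047 207.7587]
dtop [298.3987 187.9808]
btop [332.1107 183.7928]
bcol [331.0473 195.459 ]
```

View pics/zs.png

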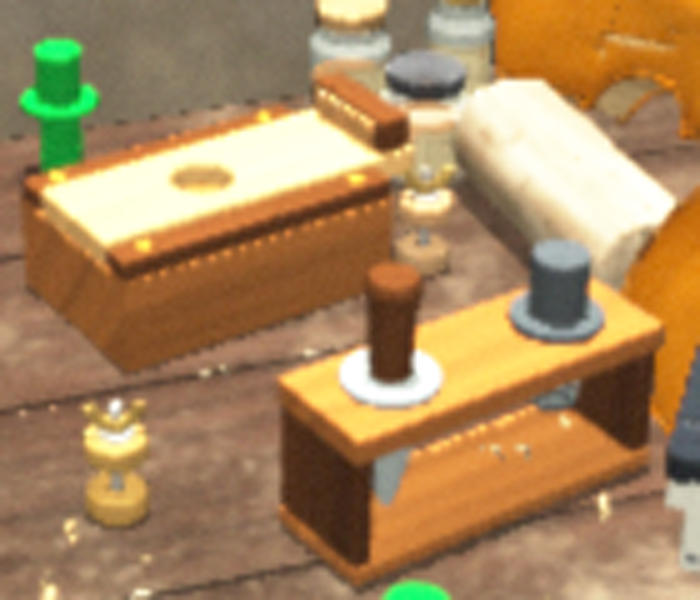

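The side crop agrees with the layout from the top view. The hole is near (260,170.6), the drift handle top near (299,190) and the bolt top near (332,185), about 2 px lower than predicted. I'll use the gripper as a reference to see which camera is off.

Run:
```python
from h import *
from scipy.spatial.transform import Rotation as Ro
S=Cam("side");T=Cam("top")
p=np.array([.26745559,-.61920006,.22559112]);R=Ro.from_euler('xyz',[179.9,0,-156.64],degrees=True).as_matrix()
for s in(-1,1):
  for o in (.044,.065): print(s,o,S.proj(p+R@[0,s*o,0]))
a=np.load('side.npz')['image'][225:295,345:495]
cv2.imwrite('pics/zg.png',cv2.resize(a,None,fx=5,fy=5,interpolation=cv2.INTER_CUBIC))
```

```text
-1 0.044 [437.65691891 281.58888457]
-1 0.065 [451.41218561 284.37932266]
1 0.044 [382.28378672 270.35571109]
1 0.065 [369.58576056 267.77974825]
```

View pics/zg.png

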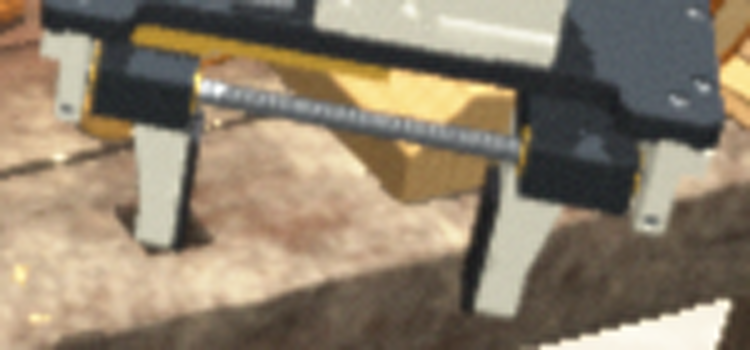

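The gripper itself also shows about +2 px in the side view, so that camera has the bias and I'll trust the top one. Moving over the drift.

{"api": "play_rows", "payload": {
  "rows": [
    {"slide":[-0.28,0.225,0],"delta_rot":[0,0,0],"fingers":1},
    {"slide":[-0.28,0.225,0],"delta_rot":[0,0,0],"fingers":1},
    {"slide":[-0.28,0.225,0],"delta_rot":[0,0,0],"fingers":1},
    {"slide":[-0.28,0.225,0],"delta_rot":[0,0,0],"fingers":1},
    {"slide":[-0.28,0.225,0],"delta_rot":[0,0,0],"fingers":1},
    {"slide":[-0.28,0.225,0],"delta_rot":[0,0,0],"fingers":1},
    {"slide":[-0.28,0.225,0],"delta_rot":[0,0,0],"fingers":1},
    {"slide":[-0.28,0.225,0],"delta_rot":[0,0,0],"fingers":1}
  ],
  "squeeze": 45
}}

```text
time_s: 1.1
tcp_pos: [0.4695, -0.2368, 0.2265]
eef_rot: [180.0, -0.0, -156.6]
contact_force: [1.2, 0.2, 0.7]
gripper_width: 0.088
gripper_force: 0.0
```

```bash
cat > to.py <<'E'
import sys,numpy as np
from plant import r
from scipy.spatial.transform import Rotation as Ro
s=r.get_state();R=Ro.from_euler('xyz',s["eef_rot"],degrees=True)
p=np.array(s["tcp_pos"]);print("t",s["time_s"],"p",p.round(4),s["eef_rot"].round(2),"F",s["contact_force"].round(1),"w",round(s["gripper_width"],4))
for i in range(1,len(sys.argv),3):
    g=np.array(list(map(float,sys.argv[i:i+3])));print("units to",g,(R.inv().apply(g-p)/.15).round(4));p=g
E
python3 to.py .4728 -.2304 .11
```

```text
t 1.1 p [ 0.4695 -0.2368  0.2265] [ 179.99   -0.   -156.63] F [1.2 0.2 0.7] w 0.088
units to [ 0.4728 -0.2304  0.11  ] [-0.0374  0.0301  0.7765]
```

{"api": "play_rows", "payload": {
  "rows": [
    {"slide":[-0.037,0.03,0],"delta_rot":[0,0,0],"fingers":1},
    {"slide":[0,0,0.2],"delta_rot":[0,0,0],"fingers":1},
    {"slide":[0,0,0.2],"delta_rot":[0,0,0],"fingers":1},
    {"slide":[0,0,0.2],"delta_rot":[0,0,0],"fingers":1},
    {"slide":[0,0,0.175],"delta_rot":[0,0,0],"fingers":1},
    {"slide":[0,0,0],"delta_rot":[0,0,0],"fingers":1}
  ]
}}

```text
time_s: 1.85
tcp_pos: [0.4704, -0.2324, 0.1084]
eef_rot: [179.9, -0.2, -156.7]
contact_force: [-2.1, -0.2, 1.1]
gripper_width: 0.0876
gripper_force: 0.0
```

```bash
python3 to.py .4728 -.2304 .11
python3 - <<'E'
from plant import r
import cv2,numpy as np
a=r.capture("top")["image"][105:235,180:335];b=r.capture("side")["image"][110:230,220:375]
cv2.imwrite("pics/g1.png",np.vstack([cv2.resize(x,None,fx=2.4*2,fy=2.4,interpolation=cv2.INTER_CUBIC) if 0 else cv2.resize(x,(358,300),interpolation=cv2.INTER_CUBIC) for x in(a,b)]))
E
```

```text
t 1.85 p [ 0.4704 -0.2324  0.1084] [ 179.86   -0.23 -156.68] F [-2.1 -0.2  1.1] w 0.0876
units to [ 0.4728 -0.2304  0.11  ] [-0.0198  0.0061 -0.0105]
```

View pics/g1.png

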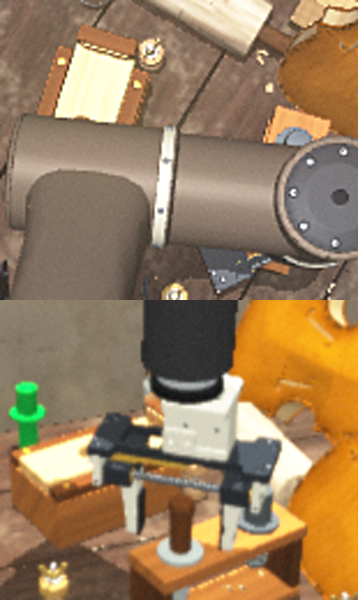

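The side view shows the dark handle between the open fingers, with the tips level with its lower part. The top view is blocked by the arm. I'll shift slightly, grip and lift.

{"api": "play_rows", "payload": {
  "rows": [
    {"slide":[-0.01,0.003,0],"delta_rot":[0,0,0],"fingers":1},
    {"slide":[0,0,0],"delta_rot":[0,0,0],"fingers":-1},
    {"slide":[0,0,0],"delta_rot":[0,0,0],"fingers":-1},
    {"slide":[0,0,0],"delta_rot":[0,0,0],"fingers":-1},
    {"slide":[0,0,0],"delta_rot":[0,0,0],"fingers":-1},
    {"slide":[0,0,0],"delta_rot":[0,0,0],"fingers":-1}
  ]
}}

```text
time_s: 2.7
tcp_pos: [0.4735, -0.2312, 0.1103]
eef_rot: [180.0, -0.0, -156.6]
contact_force: [-0.4, 0.5, 0.1]
gripper_width: 0.0433
gripper_force: 0.0
```

```bash
python3 to.py .4728 -.2304 .11
```

```text
t 2.7 p [ 0.4735 -0.2312  0.1103] [ 180.     -0.   -156.64] F [-0.4  0.5  0.1] w 0.0433
units to [ 0.4728 -0.2304  0.11  ] [0.0021 0.0066 0.0019]
```

{"api": "play_rows", "payload": {
  "rows": [
    {"slide":[0,0,0],"delta_rot":[0,0,0],"fingers":-1},
    {"slide":[0,0,0],"delta_rot":[0,0,0],"fingers":-1},
    {"slide":[0,0,0],"delta_rot":[0,0,0],"fingers":-1},
    {"slide":[0,0,0],"delta_rot":[0,0,0],"fingers":-1}
  ]
}}

```text
time_s: 3.2
tcp_pos: [0.4736, -0.2312, 0.1103]
eef_rot: [-180.0, 0.0, -156.6]
contact_force: [-0.4, -1.3, -1.2]
gripper_width: 0.0267
gripper_force: 45.0
```

```bash
python3 to.py .4728 -.2304 .11
```

```text
t 3.2 p [ 0.4736 -0.2312  0.1103] [-180.      0.   -156.64] F [-0.4 -1.3 -1.2] w 0.0267
units to [ 0.4728 -0.2304  0.11  ] [0.0026 0.0072 0.002 ]
```

Gripped at 26.7 mm with the drift tip at TCP z − 0.094. Lifting, then computing the transfer.

{"api": "play_rows", "payload": {
  "rows": [
    {"slide":[0,0,-0.2],"delta_rot":[0,0,0],"fingers":-1},
    {"slide":[0,0,-0.3],"delta_rot":[0,0,0],"fingers":-1},
    {"slide":[0,0,-0.3],"delta_rot":[0,0,0],"fingers":-1},
    {"slide":[0,0,0],"delta_rot":[0,0,0],"fingers":-1}
  ]
}}

```text
time_s: 3.7
tcp_pos: [0.4753, -0.2315, 0.2338]
eef_rot: [-179.8, 0.3, -156.6]
contact_force: [1.1, -0.4, -3.4]
gripper_width: 0.0267
gripper_force: 45.0
```

```bash
python3 to.py .587 .0107 .23
```

```text
t 3.7 p [ 0.4753 -0.2315  0.2338] [-179.8     0.31 -156.62] F [ 1.1 -0.4 -3.4] w 0.0267
units to [0.587  0.0107 0.23  ] [-1.3243  1.1867  0.0281]
```

{"api": "play_rows", "payload": {
  "rows": [
    {"slide":[-0.22,0.197,0],"delta_rot":[0,0,0],"fingers":-1},
    {"slide":[-0.22,0.197,0],"delta_rot":[0,0,0],"fingers":-1},
    {"slide":[-0.22,0.197,0],"delta_rot":[0,0,0],"fingers":-1},
    {"slide":[-0.22,0.197,0],"delta_rot":[0,0,0],"fingers":-1},
    {"slide":[-0.22,0.197,0],"delta_rot":[0,0,0],"fingers":-1},
    {"slide":[-0.22,0.197,0],"delta_rot":[0,0,0],"fingers":-1},
    {"slide":[0,0,0],"delta_rot":[0,0,0],"fingers":-1},
    {"slide":[0,0,0],"delta_rot":[0,0,0],"fingers":-1}
  ]
}}

```text
time_s: 4.7
tcp_pos: [0.5841, 0.0102, 0.2288]
eef_rot: [180.0, -0.1, -156.6]
contact_force: [-0.9, -1.0, -3.1]
gripper_width: 0.0267
gripper_force: 45.0
```

```bash
python3 to.py .587 .0107 .23 .587 .0107 .15 .5793 .0128 .11
```

```text
t 4.7 p [0.5841 0.0102 0.2288] [ 1.7996e+02 -1.5000e-01 -1.5661e+02] F [-0.9 -1.  -3.1] w 0.0267
units to [0.587  0.0107 0.23  ] [-0.019  -0.0045 -0.0079]
units to [0.587  0.0107 0.15  ] [-1.400e-03 -4.000e-04  5.333e-01]
units to [0.5793 0.0128 0.11  ] [0.0409 0.033  0.2668]
```

{"api": "play_rows", "payload": {
  "rows": [
    {"slide":[-0.018,-0.004,0.12],"delta_rot":[0,0,0],"fingers":-1},
    {"slide":[0,0,0.12],"delta_rot":[0,0,0],"fingers":-1},
    {"slide":[0,0,0.1],"delta_rot":[0,0,0],"fingers":-1},
    {"slide":[0,0,0],"delta_rot":[0,0,0],"fingers":-1},
    {"slide":[0,0,0],"delta_rot":[0,0,0],"fingers":-1},
    {"slide":[0,0,0],"delta_rot":[0,0,0],"fingers":-1}
  ]
}}

```text
time_s: 5.45
tcp_pos: [0.5882, 0.0107, 0.1801]
eef_rot: [-180.0, 0.1, -156.6]
contact_force: [-0.4, -0.2, -1.7]
gripper_width: 0.0266
gripper_force: 45.0
```

```bash
python3 to.py .587 .0107 .15
python3 - <<'E'
from plant import r
from h import *
c=r.capture("side");S=Cam("side",c)
p=r.get_state()["tcp_pos"].copy();p[2]-=.0943
print("tip pred",S.proj(p)+[0,2],"opening pred",S.proj([.587,.0107,.076])+[0,2])
cv2.imwrite("pics/g2.png",cv2.resize(c["image"][110:220,210:330],None,fx=5,fy=5,interpolation=cv2.INTER_CUBIC))
E
```

```text
t 5.45 p [0.5882 0.0107 0.1801] [-1.7999e+02  8.0000e-02 -1.5664e+02] F [-0.4 -0.2 -1.7] w 0.0266
units to [0.587  0.0107 0.15  ] [0.0073 0.0034 0.2005]
tip pred [258.30270906 168.54324704] opening pred [258.08495507 171.52993943]
```

View pics/g2.png

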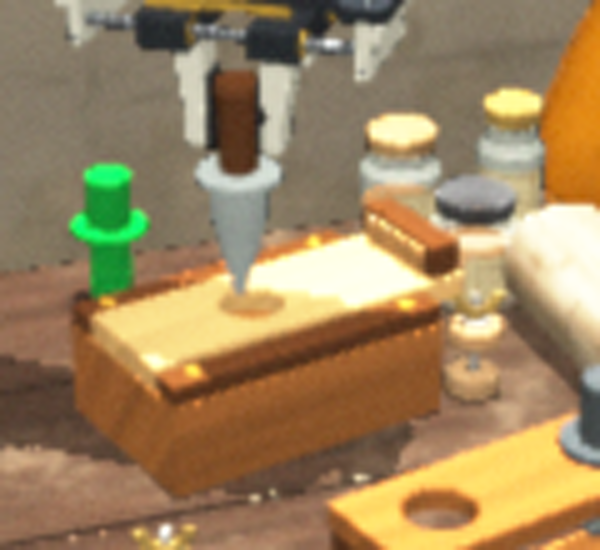

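The side view shows the upright drift with its tip at (258,169), just above the −x half of the hole centred at (260.6,170.6), as predicted. Descending.

{"api": "play_rows", "payload": {
  "rows": [
    {"slide":[0.005,0.002,0.07],"delta_rot":[0,0,0],"fingers":-1},
    {"slide":[0,0,0.07],"delta_rot":[0,0,0],"fingers":-1},
    {"slide":[0,0,0.06],"delta_rot":[0,0,0],"fingers":-1},
    {"slide":[0,0,0],"delta_rot":[0,0,0],"fingers":-1}
  ]
}}

```text
time_s: 6.0
tcp_pos: [0.5863, 0.0104, 0.1481]
eef_rot: [180.0, -0.1, -156.6]
contact_force: [0.6, 0.5, -3.1]
gripper_width: 0.0263
gripper_force: 45.0
```

```bash
python3 to.py .5793 .0128 .11  .5793 .0128 .095
```

```text
t 6.0 p [0.5863 0.0104 0.1481] [ 1.7999e+02 -1.2000e-01 -1.5664e+02] F [ 0.6  0.5 -3.1] w 0.0263
units to [0.5793 0.0128 0.11  ] [0.0362 0.0329 0.254 ]
units to [0.5793 0.0128 0.095 ] [-0.0002 -0.      0.1   ]
```

{"api": "play_rows", "payload": {
  "rows": [
    {"slide":[0.006,0.0055,0.042],"delta_rot":[0,0,0],"fingers":-1},
    {"slide":[0.006,0.0055,0.042],"delta_rot":[0,0,0],"fingers":-1},
    {"slide":[0.006,0.0055,0.042],"delta_rot":[0,0,0],"fingers":-1},
    {"slide":[0,0,0],"delta_rot":[0,0,0],"fingers":-1}
  ]
}}

```text
time_s: 6.5
tcp_pos: [0.5832, 0.0117, 0.1299]
eef_rot: [180.0, -0.0, -156.6]
contact_force: [1.7, -1.7, -2.5]
gripper_width: 0.0267
gripper_force: 45.0
```

```bash
python3 to.py .5793 .0128 .11  .5793 .0128 .095
```

```text
t 6.5 p [0.5832 0.0117 0.1299] [ 1.8000e+02 -3.0000e-02 -1.5664e+02] F [ 1.7 -1.7 -2.5] w 0.0267
units to [0.5793 0.0128 0.11  ] [0.0209 0.017  0.1329]
units to [0.5793 0.0128 0.095 ] [-0.0001 -0.      0.1   ]
```

{"api": "play_rows", "payload": {
  "rows": [
    {"slide":[0.007,0.0055,0.04],"delta_rot":[0,0,0],"fingers":-1},
    {"slide":[0.007,0.0055,0.04],"delta_rot":[0,0,0],"fingers":-1},
    {"slide":[0.007,0.0055,0.04],"delta_rot":[0,0,0],"fingers":-1},
    {"slide":[0,0,0],"delta_rot":[0,0,0],"fingers":-1}
  ]
}}

```text
time_s: 7.0
tcp_pos: [0.5786, 0.0128, 0.1113]
eef_rot: [180.0, -0.1, -156.7]
contact_force: [1.8, -1.4, -4.1]
gripper_width: 0.0264
gripper_force: 45.0
```

```bash
python3 to.py .5793 .0128 .0963
```

```text
t 7.0 p [0.5786 0.0128 0.1113] [ 1.7996e+02 -1.1000e-01 -1.5665e+02] F [ 1.8 -1.4 -4.1] w 0.0264
units to [0.5793 0.0128 0.0963] [-0.0043 -0.0017  0.1002]
```

{"api": "play_rows", "payload": {
  "rows": [
    {"slide":[-0.002,0,0.035],"delta_rot":[0,0,0],"fingers":-1},
    {"slide":[0,0,0.03],"delta_rot":[0,0,0],"fingers":-1},
    {"slide":[0,0,0.03],"delta_rot":[0,0,0],"fingers":-1},
    {"slide":[0,0,0],"delta_rot":[0,0,0],"fingers":-1}
  ]
}}

```text
time_s: 7.5
tcp_pos: [0.5795, 0.0129, 0.0976]
eef_rot: [180.0, -0.1, -156.6]
contact_force: [1.5, -1.1, -2.7]
gripper_width: 0.0268
gripper_force: 45.0
```

```bash
python3 to.py .5793 .0128 .0963
```

```text
t 7.5 p [0.5795 0.0129 0.0976] [ 1.7999e+02 -5.0000e-02 -1.5664e+02] F [ 1.5 -1.1 -2.7] w 0.0268
units to [0.5793 0.0128 0.0963] [ 0.0013 -0.      0.0085]
```

{"api": "play_rows", "payload": {
  "rows": [
    {"slide":[0,0,0.012],"delta_rot":[0,0,0],"fingers":-1},
    {"slide":[0,0,0.006],"delta_rot":[0,0,0],"fingers":-1},
    {"slide":[0,0,0],"delta_rot":[0,0,0],"fingers":-1},
    {"slide":[0,0,0],"delta_rot":[0,0,0],"fingers":-1},
    {"slide":[0,0,0],"delta_rot":[0,0,0],"fingers":-1}
  ]
}}

```text
time_s: 8.12
tcp_pos: [0.5808, 0.0132, 0.0963]
eef_rot: [-180.0, 0.1, -156.6]
contact_force: [3.3, 0.5, 5.7]
gripper_width: 0.0266
gripper_force: 45.0
```

```bash
python3 to.py .5793 .0128 .0963
```

```text
t 8.125 p [0.5808 0.0132 0.0963] [-1.7998e+02  1.2000e-01 -1.5661e+02] F [3.3 0.5 5.7] w 0.0266
units to [0.5793 0.0128 0.0963] [ 0.0102  0.0013 -0.0003]
```

The collar is seated (Fz up about 8 N at the expected height). Withdrawing straight up.

{"api": "play_rows", "payload": {
  "rows": [
    {"slide":[0,0,-0.06],"delta_rot":[0,0,0],"fingers":-1},
    {"slide":[0,0,-0.12],"delta_rot":[0,0,0],"fingers":-1},
    {"slide":[0,0,-0.2],"delta_rot":[0,0,0],"fingers":-1},
    {"slide":[0,0,-0.25],"delta_rot":[0,0,0],"fingers":-1},
    {"slide":[0,0,-0.25],"delta_rot":[0,0,0],"fingers":-1},
    {"slide":[0,0,0],"delta_rot":[0,0,0],"fingers":-1},
    {"slide":[0,0,0],"delta_rot":[0,0,0],"fingers":-1}
  ]
}}

```text
time_s: 9.0
tcp_pos: [0.5784, 0.0128, 0.2263]
eef_rot: [179.9, -0.1, -156.7]
contact_force: [-0.4, 1.1, -2.6]
gripper_width: 0.0271
gripper_force: 45.0
```

```bash
python3 to.py .4736 -.2312 .2283
```

```text
t 9.0 p [0.5784 0.0128 0.2263] [ 1.7993e+02 -1.5000e-01 -1.5666e+02] F [-0.4  1.1 -2.6] w 0.0271
units to [ 0.4736 -0.2312  0.2283] [ 1.2857 -1.217  -0.0118]
```

{"api": "play_rows", "payload": {
  "rows": [
    {"slide":[0.214,-0.203,0],"delta_rot":[0,0,0],"fingers":-1},
    {"slide":[0.214,-0.203,0],"delta_rot":[0,0,0],"fingers":-1},
    {"slide":[0.214,-0.203,0],"delta_rot":[0,0,0],"fingers":-1},
    {"slide":[0.214,-0.203,0],"delta_rot":[0,0,0],"fingers":-1},
    {"slide":[0.214,-0.203,0],"delta_rot":[0,0,0],"fingers":-1},
    {"slide":[0.214,-0.203,0],"delta_rot":[0,0,0],"fingers":-1},
    {"slide":[0,0,0],"delta_rot":[0,0,0],"fingers":-1},
    {"slide":[0,0,0],"delta_rot":[0,0,0],"fingers":-1}
  ]
}}

```text
time_s: 10.0
tcp_pos: [0.4746, -0.2311, 0.2262]
eef_rot: [179.9, -0.1, -156.7]
contact_force: [0.2, 0.5, -3.9]
gripper_width: 0.027
gripper_force: 45.0
```

```bash
python3 to.py .4736 -.2312 .2283 .4736 -.2312 .1103
```

```text
t 10.0 p [ 0.4746 -0.2311  0.2262] [ 1.799e+02 -1.200e-01 -1.567e+02] F [ 0.2  0.5 -3.9] w 0.027
units to [ 0.4736 -0.2312  0.2283] [ 0.0062  0.0017 -0.0142]
units to [ 0.4736 -0.2312  0.1103] [-0.0016 -0.0013  0.7867]
```

{"api": "play_rows", "payload": {
  "rows": [
    {"slide":[0.005,0,0.2],"delta_rot":[0,0,0],"fingers":-1},
    {"slide":[0,0,0.2],"delta_rot":[0,0,0],"fingers":-1},
    {"slide":[0,0,0.15],"delta_rot":[0,0,0],"fingers":-1},
    {"slide":[0,0,0.08],"delta_rot":[0,0,0],"fingers":-1},
    {"slide":[0,0,0],"delta_rot":[0,0,0],"fingers":-1},
    {"slide":[0,0,0],"delta_rot":[0,0,0],"fingers":-1}
  ]
}}

```text
time_s: 10.75
tcp_pos: [0.4756, -0.2314, 0.1338]
eef_rot: [-180.0, 0.1, -156.6]
contact_force: [0.5, -1.0, -2.7]
gripper_width: 0.027
gripper_force: 45.0
```

```bash
python3 to.py .4736 -.2312 .1103
```

```text
t 10.75 p [ 0.4756 -0.2314  0.1338] [-1.7996e+02  5.0000e-02 -1.5660e+02] F [ 0.5 -1.  -2.7] w 0.027
units to [ 0.4736 -0.2312  0.1103] [0.0116 0.0063 0.1565]
```

{"api": "play_rows", "payload": {
  "rows": [
    {"slide":[0.008,0.004,0.04],"delta_rot":[0,0,0],"fingers":-1},
    {"slide":[0,0,0.05],"delta_rot":[0,0,0],"fingers":-1},
    {"slide":[0,0,0.05],"delta_rot":[0,0,0],"fingers":-1},
    {"slide":[0,0,0],"delta_rot":[0,0,0],"fingers":-1},
    {"slide":[0,0,0],"delta_rot":[0,0,0],"fingers":-1}
  ]
}}

```text
time_s: 11.38
tcp_pos: [0.4736, -0.2315, 0.112]
eef_rot: [-180.0, -0.0, -156.6]
contact_force: [1.0, -0.0, -2.1]
gripper_width: 0.0267
gripper_force: 45.0
```

```bash
python3 to.py .4736 -.2312 .1103
```

```text
t 11.375 p [ 0.4736 -0.2315  0.112 ] [-1.7999e+02 -1.0000e-02 -1.5663e+02] F [ 1.  -0.  -2.1] w 0.0267
units to [ 0.4736 -0.2312  0.1103] [-0.0008  0.0017  0.0112]
```

Almost seated. I'll release, let it settle and rise.

{"api": "play_rows", "payload": {
  "rows": [
    {"slide":[0,0,0.01],"delta_rot":[0,0,0],"fingers":-1},
    {"slide":[0,0,0],"delta_rot":[0,0,0],"fingers":1},
    {"slide":[0,0,0],"delta_rot":[0,0,0],"fingers":1},
    {"slide":[0,0,0],"delta_rot":[0,0,0],"fingers":1},
    {"slide":[0,0,0],"delta_rot":[0,0,0],"fingers":1},
    {"slide":[0,0,0],"delta_rot":[0,0,0],"fingers":1},
    {"slide":[0,0,-0.2],"delta_rot":[0,0,0],"fingers":1},
    {"slide":[0,0,-0.3],"delta_rot":[0,0,0],"fingers":1}
  ]
}}

```text
time_s: 12.38
tcp_pos: [0.4725, -0.2312, 0.1851]
eef_rot: [179.9, -0.2, -156.6]
contact_force: [1.1, -0.3, -0.6]
gripper_width: 0.0862
gripper_force: 0.0
```

```bash
python3 to.py .579 -.2594 .185  .579 -.2594 .104
```

```text
t 12.375 p [ 0.4725 -0.2312  0.1851] [ 1.7990e+02 -1.7000e-01 -1.5664e+02] F [ 1.1 -0.3 -0.6] w 0.0862
units to [ 0.579  -0.2594  0.185 ] [-0.5776 -0.4542 -0.0017]
units to [ 0.579  -0.2594  0.104 ] [-0.0016 -0.001   0.54  ]
```

{"api": "play_rows", "payload": {
  "rows": [
    {"slide":[-0.193,-0.151,0],"delta_rot":[0,0,0],"fingers":1},
    {"slide":[-0.193,-0.151,0],"delta_rot":[0,0,0],"fingers":1},
    {"slide":[-0.192,-0.151,0],"delta_rot":[0,0,0],"fingers":1},
    {"slide":[0,0,0.1],"delta_rot":[0,0,0],"fingers":1},
    {"slide":[0,0,0],"delta_rot":[0,0,0],"fingers":1},
    {"slide":[0,0,0],"delta_rot":[0,0,0],"fingers":1}
  ]
}}

```text
time_s: 13.12
tcp_pos: [0.5793, -0.2593, 0.1707]
eef_rot: [180.0, -0.0, -156.6]
contact_force: [-0.7, 0.2, 0.1]
gripper_width: 0.0877
gripper_force: 0.0
```

```bash
python3 to.py .579 -.2594 .104
python3 - <<'E'
from plant import r
import cv2,numpy as np
a=r.capture("side")["image"][100:250,220:400]
cv2.imwrite("pics/g3.png",cv2.resize(a,None,fx=4,fy=4,interpolation=cv2.INTER_CUBIC))
E
```

```text
t 13.125 p [ 0.5793 -0.2593  0.1707] [ 1.8000e+02 -2.0000e-02 -1.5663e+02] F [-0.7  0.2  0.1] w 0.0877
units to [ 0.579  -0.2594  0.104 ] [2.000e-03 2.000e-04 4.448e-01]
```

View pics/g3.png

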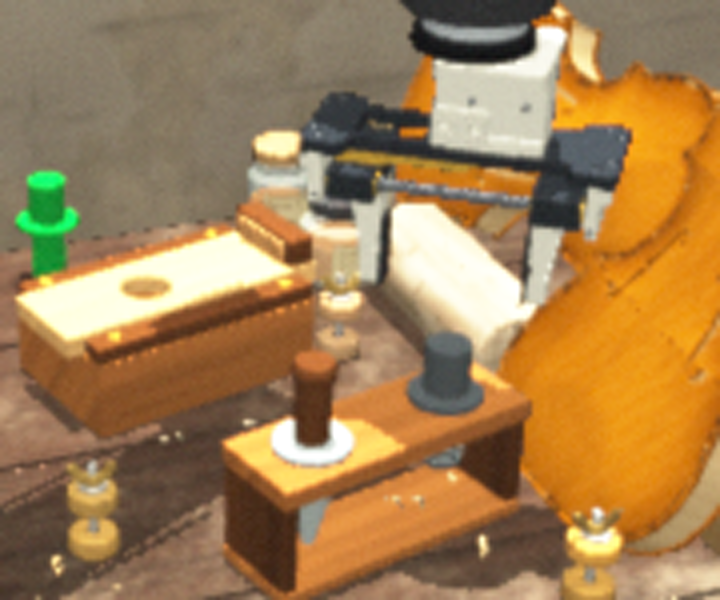

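The drift hangs upright in the near rack hole, with its handle top at about (299,189), and the tongue has moved. The gripper is over the bolt, but its right finger is close to the violin. I'll turn the closing line away from it before descending.

{"api": "play_rows", "payload": {
  "rows": [
    {"slide":[0,0,0],"delta_rot":[0,0,1],"fingers":1},
    {"slide":[0,0,0],"delta_rot":[0,0,1],"fingers":1},
    {"slide":[0,0,0],"delta_rot":[0,0,1],"fingers":1},
    {"slide":[0,0,0],"delta_rot":[0,0,1],"fingers":1},
    {"slide":[0,0,0],"delta_rot":[0,0,1],"fingers":1},
    {"slide":[0,0,0],"delta_rot":[0,0,1],"fingers":1},
    {"slide":[0,0,0],"delta_rot":[0,0,1],"fingers":1},
    {"slide":[0,0,0],"delta_rot":[0,0,1],"fingers":1}
  ]
}}

```text
time_s: 14.18
tcp_pos: [0.5798, -0.2593, 0.1715]
eef_rot: [180.0, 0.1, 166.6]
contact_force: [-0.5, 0.1, 0.5]
gripper_width: 0.0879
gripper_force: 0.0
```

{"api": "play_rows", "payload": {
  "rows": [
    {"slide":[0,0,0],"delta_rot":[0,0,1],"fingers":1},
    {"slide":[0,0,0],"delta_rot":[0,0,1],"fingers":1},
    {"slide":[0,0,0],"delta_rot":[0,0,1],"fingers":1},
    {"slide":[0,0,0],"delta_rot":[0,0,0],"fingers":1},
    {"slide":[0,0,0],"delta_rot":[0,0,0],"fingers":1}
  ]
}}

```text
time_s: 14.8
tcp_pos: [0.58, -0.2594, 0.171]
eef_rot: [180.0, 0.0, 153.0]
contact_force: [0.7, -0.7, 1.2]
gripper_width: 0.0876
gripper_force: 0.0
```

```bash
python3 to.py .579 -.2594 .104; python3 -c "
from plant import r;print(r.get_state()['joints'])"
```

```text
t 14.8 p [ 0.58   -0.2594  0.171 ] [1.7999e+02 5.0000e-02 1.5305e+02] F [ 0.7 -0.7  1.2] w 0.0876
units to [ 0.579  -0.2594  0.104 ] [ 0.0059 -0.0033  0.4469]
[-6.52044962e+00  1.90539461e+01 -9.04809072e+00  2.44783260e-03
 -6.18506684e+01 -1.10432077e+02]
```

{"api": "play_rows", "payload": {
  "rows": [
    {"slide":[0.005,-0.003,0.15],"delta_rot":[0,0,0],"fingers":1},
    {"slide":[0,0,0.15],"delta_rot":[0,0,0],"fingers":1},
    {"slide":[0,0,0.145],"delta_rot":[0,0,0],"fingers":1},
    {"slide":[0,0,0],"delta_rot":[0,0,0],"fingers":1}
  ]
}}

```text
time_s: 15.3
tcp_pos: [0.5779, -0.2592, 0.1022]
eef_rot: [-179.9, -0.2, 153.0]
contact_force: [-0.3, 0.3, 0.9]
gripper_width: 0.0879
gripper_force: 0.0
```

{"api": "play_rows", "payload": {
  "rows": [
    {"slide":[0,0,0],"delta_rot":[0,0,0],"fingers":-1},
    {"slide":[0,0,0],"delta_rot":[0,0,0],"fingers":-1},
    {"slide":[0,0,0],"delta_rot":[0,0,0],"fingers":-1},
    {"slide":[0,0,0],"delta_rot":[0,0,0],"fingers":-1},
    {"slide":[0,0,0],"delta_rot":[0,0,0],"fingers":-1},
    {"slide":[0,0,0],"delta_rot":[0,0,0],"fingers":-1},
    {"slide":[0,0,0],"delta_rot":[0,0,0],"fingers":-1},
    {"slide":[0,0,0],"delta_rot":[0,0,0],"fingers":-1}
  ]
}}

```text
time_s: 16.3
tcp_pos: [0.5791, -0.2595, 0.1037]
eef_rot: [-180.0, -0.0, 152.9]
contact_force: [-1.3, -0.3, -0.0]
gripper_width: 0.0313
gripper_force: 45.0
```

```bash
python3 to.py .579 -.2594 .104
```

```text
t 16.3 p [ 0.5791 -0.2595  0.1037] [-179.99   -0.    152.95] F [-1.3 -0.3 -0. ] w 0.0313
units to [ 0.579  -0.2594  0.104 ] [ 0.0008  0.0003 -0.0017]
```

{"api": "play_rows", "payload": {
  "rows": [
    {"slide":[0,0,-0.2],"delta_rot":[0,0,0],"fingers":-1},
    {"slide":[0,0,-0.25],"delta_rot":[0,0,0],"fingers":-1},
    {"slide":[0,0,-0.2],"delta_rot":[0,0,0],"fingers":-1},
    {"slide":[0,0,0],"delta_rot":[0,0,0],"fingers":-1}
  ]
}}

```text
time_s: 16.8
tcp_pos: [0.5804, -0.2596, 0.2035]
eef_rot: [179.9, 0.2, 153.0]
contact_force: [0.8, 0.4, -2.4]
gripper_width: 0.0316
gripper_force: 45.0
```

```bash
python3 to.py .5795 .0128 .2
```

```text
t 16.8 p [ 0.5804 -0.2596  0.2035] [179.92   0.24 152.95] F [ 0.8  0.4 -2.4] w 0.0316
units to [0.5795 0.0128 0.2   ] [0.831  1.6149 0.0223]
```

{"api": "play_rows", "payload": {
  "rows": [
    {"slide":[0.138,0.269,0],"delta_rot":[0,0,0],"fingers":-1},
    {"slide":[0.138,0.269,0],"delta_rot":[0,0,0],"fingers":-1},
    {"slide":[0.138,0.269,0],"delta_rot":[0,0,0],"fingers":-1},
    {"slide":[0.138,0.269,0],"delta_rot":[0,0,0],"fingers":-1},
    {"slide":[0.138,0.269,0],"delta_rot":[0,0,0],"fingers":-1},
    {"slide":[0.138,0.269,0],"delta_rot":[0,0,0],"fingers":-1},
    {"slide":[0,0,0],"delta_rot":[0,0,0],"fingers":-1},
    {"slide":[0,0,0],"delta_rot":[0,0,0],"fingers":-1}
  ]
}}

```text
time_s: 17.8
tcp_pos: [0.5779, 0.0127, 0.1999]
eef_rot: [-179.9, -0.1, 153.0]
contact_force: [-1.0, -0.8, -2.0]
gripper_width: 0.0316
gripper_force: 45.0
```

```bash
python3 to.py .5795 .0128 .155 .5795 .0128 .0897
```

```text
t 17.8 p [0.5779 0.0127 0.1999] [-1.7993e+02 -1.0000e-01  1.5298e+02] F [-1.  -0.8 -2. ] w 0.0316
units to [0.5795 0.0128 0.155 ] [-0.0098  0.0055  0.2995]
units to [0.5795 0.0128 0.0897] [-0.0007  0.0006  0.4353]
```

{"api": "play_rows", "payload": {
  "rows": [
    {"slide":[-0.005,0.003,0.2],"delta_rot":[0,0,0],"fingers":-1},
    {"slide":[0,0,0.1],"delta_rot":[0,0,0],"fingers":-1},
    {"slide":[0,0,0.07],"delta_rot":[0,0,0],"fingers":-1},
    {"slide":[0,0,0.07],"delta_rot":[0,0,0],"fingers":-1},
    {"slide":[0,0,0.07],"delta_rot":[0,0,0],"fingers":-1},
    {"slide":[0,0,0],"delta_rot":[0,0,0],"fingers":-1}
  ]
}}

```text
time_s: 18.55
tcp_pos: [0.5791, 0.0126, 0.1239]
eef_rot: [-179.9, -0.1, 152.9]
contact_force: [0.1, 0.0, -3.0]
gripper_width: 0.0308
gripper_force: 45.0
```

```bash
python3 to.py .5795 .0128 .0897
```

```text
t 18.55 p [0.5791 0.0126 0.1239] [-1.7995e+02 -6.0000e-02  1.5294e+02] F [ 0.1  0.  -3. ] w 0.0308
units to [0.5795 0.0128 0.0897] [-0.0023  0.0027  0.2282]
```

No contact force, so the foot is through the tongue. Continuing down.

{"api": "play_rows", "payload": {
  "rows": [
    {"slide":[0,0,0.07],"delta_rot":[0,0,0],"fingers":-1},
    {"slide":[0,0,0.07],"delta_rot":[0,0,0],"fingers":-1},
    {"slide":[0,0,0.06],"delta_rot":[0,0,0],"fingers":-1},
    {"slide":[0,0,0.02],"delta_rot":[0,0,0],"fingers":-1},
    {"slide":[0,0,0],"delta_rot":[0,0,0],"fingers":-1},
    {"slide":[0,0,0],"delta_rot":[0,0,0],"fingers":-1}
  ]
}}

```text
time_s: 19.3
tcp_pos: [0.5798, 0.0128, 0.092]
eef_rot: [180.0, 0.0, 153.0]
contact_force: [-0.9, -1.0, -2.0]
gripper_width: 0.0312
gripper_force: 45.0
```

```bash
python3 to.py .5795 .0128 .0897
```

```text
t 19.3 p [0.5798 0.0128 0.092 ] [1.7998e+02 2.0000e-02 1.5295e+02] F [-0.9 -1.  -2. ] w 0.0312
units to [0.5795 0.0128 0.0897] [ 0.0016 -0.0008  0.0155]
```

{"api": "play_rows", "payload": {
  "rows": [
    {"slide":[0,0,0.012],"delta_rot":[0,0,0],"fingers":-1},
    {"slide":[0,0,0.003],"delta_rot":[0,0,0],"fingers":-1},
    {"slide":[0,0,0],"delta_rot":[0,0,0],"fingers":-1},
    {"slide":[0,0,0],"delta_rot":[0,0,0],"fingers":-1}
  ]
}}

```text
time_s: 19.8
tcp_pos: [0.5796, 0.0128, 0.0897]
eef_rot: [180.0, 0.0, 153.0]
contact_force: [-0.7, 0.9, 1.5]
gripper_width: 0.0315
gripper_force: 45.0
```

{"api": "play_rows", "payload": {
  "rows": [
    {"slide":[0,0,0],"delta_rot":[0,0,0],"fingers":1},
    {"slide":[0,0,0],"delta_rot":[0,0,0],"fingers":1},
    {"slide":[0,0,0],"delta_rot":[0,0,0],"fingers":1},
    {"slide":[0,0,0],"delta_rot":[0,0,0],"fingers":1},
    {"slide":[0,0,0],"delta_rot":[0,0,0],"fingers":1},
    {"slide":[0,0,-0.2],"delta_rot":[0,0,0],"fingers":1},
    {"slide":[0,0,-0.3],"delta_rot":[0,0,0],"fingers":1},
    {"slide":[0,0,-0.3],"delta_rot":[0,0,0],"fingers":1}
  ]
}}

```text
time_s: 20.8
tcp_pos: [0.5793, 0.0126, 0.2106]
eef_rot: [-180.0, -0.0, 152.9]
contact_force: [0.2, 0.5, -0.6]
gripper_width: 0.0876
gripper_force: 0.0
```

```bash
python3 to.py
python3 - <<'E'
from plant import r
from h import *
c=r.capture("side");a=c["image"][100:250,215:395];S=Cam("side",c)
print("knob top if home",S.proj([.5795,.0128,.118])+[0,2],"collar",S.proj([.5795,.0128,.082])+[0,2])
cv2.imwrite("pics/g4.png",cv2.resize(a,None,fx=4,fy=4,interpolation=cv2.INTER_CUBIC))
E
```

```text
t 20.8 p [0.5793 0.0126 0.2106] [-1.7997e+02 -2.0000e-02  1.5295e+02] F [ 0.2  0.5 -0.6] w 0.0876
knob top if home [255.73694644 159.68304721] collar [255.87253598 170.42768544]
```

View pics/g4.png

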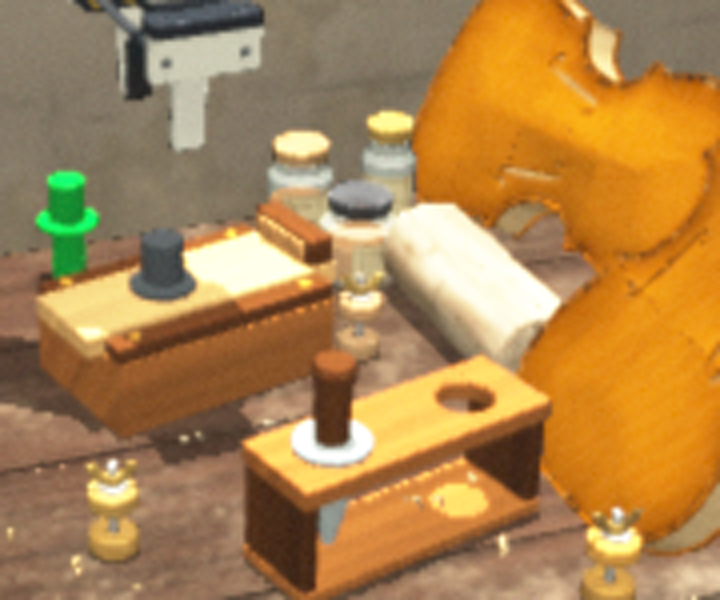

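The bolt stands collar-down on the tongue, with its knob top at (255.5,159) as predicted. The drift hangs upright in the rack and the gripper is clear, so I'm handing in.

```bash
python3 -c "
from plant import r;print(r.close_job())"
```

```text
the job is handed in; nothing more can be done
None
```

The job is handed in, verdict not shown: in the last side view the bolt stands home on the tongue, the drift hangs upright in its rack hole and the gripper is clear, after about 21 s of the 72 s allowed.

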